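# Change over the battery packs

## Robot

A 6-joint arm with a two-finger parallel gripper is mounted at the origin on a cart in front of the work surface, level with it; the furniture and walls round the work are solid. World frame = base frame: x ahead of the robot, y to its left, z up, the work surface at z = 0. Lengths are in m, angles in rad, forces in N, time in s.
With the tool pointing down it reaches from about 0.35 to 0.775 m from the base axis. Payload 7.3 kg.
Tool frame: the origin (TCP) lies between the finger pads; the fingertips stand 17 mm ahead of it and the grasp point (between the pads) lies 2 mm behind it; z points along the fingers, y is the line along which they close (so a half turn about z gives the same grasp; the last joint's range is limited). The gripper opens to 92 mm and grips with 3 to 60 N. Pads are 19 mm wide; open, the fingers measure 130 mm over their backs; the gripper's body (75 mm by 190 mm) begins 47 mm behind the grasp point.
Start: joints at [-1.386, 0.342, 1.524, -0, 1.275, -0.146], TCP at [0.171, -0.497, 0.244] pointing down, gripper open.
Joint ranges: [-2.53, 2.53], [-0.77, 2.02], [0.04, 2.7], [-1, 4.14], [0.28, 2.66], [-3.11, 3.11]. Speed limits (rad/s): [2.57, 2.57, 3.14, 3.14, 3.14, 3.14].

## Interface

Orientations are given as [roll, pitch, yaw] about the fixed x, y, z axes, in that order (R = Rz(yaw) Ry(pitch) Rx(roll)).
In Python, from cell import robot, optics gives the robot as it stands.
- The arm moves only by the tool play_rows, never from a script. Its argument "rows" is a list of rows, each a list of 7 numbers: the shift along the tool's x, y, z in cm, then the turn, a rotation vector about the tool's x, y, z in rad, then the opening, from 0 (shut) to 1 (fully open). In form: [[tx, ty, tz, wx, wy, wz, grip], ...]. A call has 1 to 20 rows; each row is the pose to reach, as a shift and turn from the pose commanded when the call began, along the tool's axes at that moment; what a row does not reach only later rows make up. A row lasts 1/10 s, in which the tool goes at most 50 mm and 8.59 degrees, less where a joint would pass 70% of its speed; a pose out of reach is approached as far as the arm can. A call with a gripper value outside its range is refused whole. The fingers move at their own pace and stop on an object; "squeeze" is the grip in N (left out, the last holds). Time passes only in rows, so rows that repeat a pose let the fingers close. It gives the time, the measured TCP pose, the force, the opening and the grip force at its end, in the units of the state.
- robot.observe(): the state, without advancing time (a new reading comes with each control period).
- optics.read_camera(name): name is "side" or "top"; returns (picture, depth): 384x512x3 uint8, red, green, blue; 384x512 float32, m along the optical axis (not along the pixel's ray), 0 where there is no reading.
- optics.camera_model(name): a dict with "fx", "fy", "cx", "cy" (pixels), "dist" ([k1, k2, p1, p2, k3] as OpenCV has them; the pictures are not rectified), "origin" and "rotation" of the camera in the world. Camera axes: x right, y up, looking along -z (the intrinsics and any distortion apply to the point x, -y, -z); pixel columns grow to the right and rows downward; lengths in m; the calibration is good to about 2 mm. A picture is of the moment at which its call begins. camera_model takes no time and is no camera call.
- robot.hand_in(): hands the job in; it is judged then, once.
The state is a dict: "time": time; "qpos": joint angles; "qvel": joint speeds; "joint_efforts": joint torques, N m; "tool_pos": TCP position; "tool_rot": TCP orientation; "contact_force": force on the tool from outside, world axes, zero at the start; "torque": the same for the moment, N m; "opening": finger opening in m; "grip_force": force on a finger pad.
Only numpy, scipy, OpenCV 4.12 (cv2) and the standard library are available. Lean on these libraries where they do the work, as an engineer would, in place of code of your own. Each camera call takes 0.05 s, during which the arm holds its last target. There are 200 camera calls.

## Task

The big and the slim battery pack in the two chargers are full, and the two medium packs, alike, in the work lamp and the label printer are flat: change them over, so that the big pack ends up in the work lamp, the slim pack in the label printer, and one medium pack in each charger (either one in either). Every bay is taken at the start, so stand a pack on the cork mat or another free spot of the bench meanwhile. Keep the packs upright, never letting one tip over, and leave each fully home in its bay.

Things in the scene. Friction and masses are not known exactly. Their poses are not given: they have to be found in the camera images.
- pack_big: Big battery pack, full, black with a grey top plate; in a charger at the start. 76x50x66 mm head (x,y,z) on a 44x34x32 mm foot, the same on all packs; 0.5 kg. Origin: centre of the foot's underside, z up. The foot stands on the bay's floor, x along the bay's x, either way round; no latch, it lifts straight out. Grasp the head across its y width.
- pack_slim: Slim battery pack (smallest, lowest), full, black with a grey top plate; in the other charger at the start. 48x42x36 mm head (x,y,z) on a 44x34x32 mm foot, the same on all packs; 0.22 kg. Origin: centre of the foot's underside, z up. The foot stands on the bay's floor, x along the bay's x, either way round; no latch, it lifts straight out. Grasp the head across its y width.
- pack_flat_a: Medium battery pack, flat, black with a grey top plate; in the work lamp at the start. 62x46x50 mm head (x,y,z) on a 44x34x32 mm foot, the same on all packs; 0.36 kg. Origin: centre of the foot's underside, z up. The foot stands on the bay's floor, x along the bay's x, either way round; no latch, it lifts straight out. Grasp the head across its y width.
- pack_flat_b: The other medium, flat battery pack, just like pack_flat_a; in the label printer at the start. 62x46x50 mm head (x,y,z) on a 44x34x32 mm foot, the same on all packs; 0.36 kg. Origin: centre of the foot's underside, z up. The foot stands on the bay's floor, x along the bay's x, either way round; no latch, it lifts straight out. Grasp the head across its y width.
- charger_a: One of two identical grey battery chargers, fixed, with a sloping nose that has three small white dots. Bay: 50x40 mm pocket (x by y), floor 14 mm above the bench, from 26 mm up flared to 68x58 mm at its rim 40 mm above the bench. Origin on the bench under the bay's centre, z up. Housing 100x104 mm round the bay, 40 mm high, and the nose out to 78 mm in -x.
- charger_b: The other charger, identical to charger_a, fixed. Bay: 50x40 mm pocket (x by y), floor 14 mm above the bench, from 26 mm up flared to 68x58 mm at its rim 40 mm above the bench. Origin on the bench under the bay's centre, z up. 
- lamp: Cordless work lamp, fixed: grey battery base, 96x104x40 mm, and on its -x side an upright black LED head with a white panel, 55 to 115 mm out, 136 mm wide with its yoke, 104 mm high. Bay: 50x40 mm pocket (x by y), floor 14 mm above the bench, from 26 mm up flared to 68x58 mm at its rim 40 mm above the bench. Origin on the bench under the bay's centre, z up. 
- printer: Cordless label printer, fixed: white housing, 96x112x40 mm round the bay; on its -x side, 44 to 138 mm out, the front with a grey half-round roll cover (67 mm high) and a paper label tongue. Bay: 50x40 mm pocket (x by y), floor 14 mm above the bench, from 26 mm up flared to 68x58 mm at its rim 40 mm above the bench. Origin on the bench under the bay's centre, z up. 
- mat: Cork mat, 126x110 mm and 3 mm thick, fixed flat on the bench and empty: a free spot where a pack can stand meanwhile. Origin on the bench under its centre, so its top is 3 mm above the origin.
There are look-alikes about, which are no part of the job. What is shaped like the pack_big but blue is not meant.

How it is judged:
By the outcome, as a careful person would: the job done as asked, in the order asked, and still so for the second after the job is handed in, with the robot touching nothing.
It also fails if it takes over 136 s, if anything falls off the work surface, if the arm or the gripper's body presses on something with over 40 N, if the wrist force passes 120 N, or if a joint passes its speed limit or range.

## Working session

There is one attempt and no reset: what is moved stays moved. The work goes in short steps, Python scripts to look and compute and a tool call to move; the robot and the scene stay as the last step left them, time stands still between calls to the robot, and variables do not carry over. Pictures are saved under pics/ and viewed, at most 14 in all, crops included, and the job is handed in when it is done.

Besides the shell and the picture viewer there is one more tool, called as name(argument=value, ...), one argument or row to a line, values as JSON. play_rows: Moves the arm, as the interface text tells. Its arguments: {"type":"object","properties":{"rows":{"type":"array"},"squeeze":{"type":"number"}},"required":["rows"]}

```bash
mkdir -p pics; cat > h.py <<'E'
from cell import robot, optics
import numpy as np, cv2
def snap(n,f):
    p,d=optics.read_camera(n); cv2.imwrite('pics/'+f+'.png',cv2.cvtColor(p,cv2.COLOR_RGB2BGR)); np.savez('pics/'+f+'.npz',p=p,d=d); return p,d
def cloud(n,d):
    m=optics.camera_model(n); K=np.array([[m['fx'],0,m['cx']],[0,m['fy'],m['cy']],[0,0,1]])
    v,u=np.mgrid[:d.shape[0],:d.shape[1]]
    q=cv2.undistortPoints(np.stack([u.ravel(),v.ravel()],1).astype(float)[:,None],K,np.array(m['dist'],float)).reshape(d.shape+(2,))
    c=np.stack([q[...,0]*d,-q[...,1]*d,-d],-1)
    R=np.array(m['rotation']); return c@R.T+np.array(m['origin'])
E
python3 - <<'E'
from h import *
for n in('top','side'):
    p,d=snap(n,n+'0'); m=optics.camera_model(n); print(n,m['origin'],(d==0).mean())
    cv2.imwrite('pics/%s0b.png'%n,cv2.resize(cv2.imread('pics/%s0.png'%n),(800,600)))
print(robot.observe())
E
```

```text
top [0.39585886 0.01947883 1.21682969] 0.0038503011067708335
side [ 0.50193355 -0.8384005   0.64250157] 0.0216827392578125
{'time': 0.1, 'qpos': array([-1.38599947e+00,  3.42635172e-01,  1.52491833e+00,  1.41981396e-05,
        1.27538556e+00, -1.46007354e-01]), 'qvel': array([ 7.17228183e-04, -1.54158032e-04, -1.75024625e-03, -5.57688202e-04,
        3.63246859e-05,  7.68704303e-04]), 'joint_efforts': array([ 1.76556321e-03, -4.32005882e+01, -2.44693029e+01,  7.19596515e-02,
        5.25688590e-02, -3.73398439e-05]), 'tool_pos': array([ 0.1704812 , -0.49619585,  0.24312482]), 'tool_rot': array([-3.14026254e+00, -2.09321143e-04,  3.30799930e-01]), 'contact_force': array([ 0.30823628, -0.12834341, -0.53002923]), 'torque': array([ 0.02376493,  0.01662341, -0.00555179]), 'grip_force': 0.0, 'opening': 0.09197659045413303}
```

View pics/top0b.png

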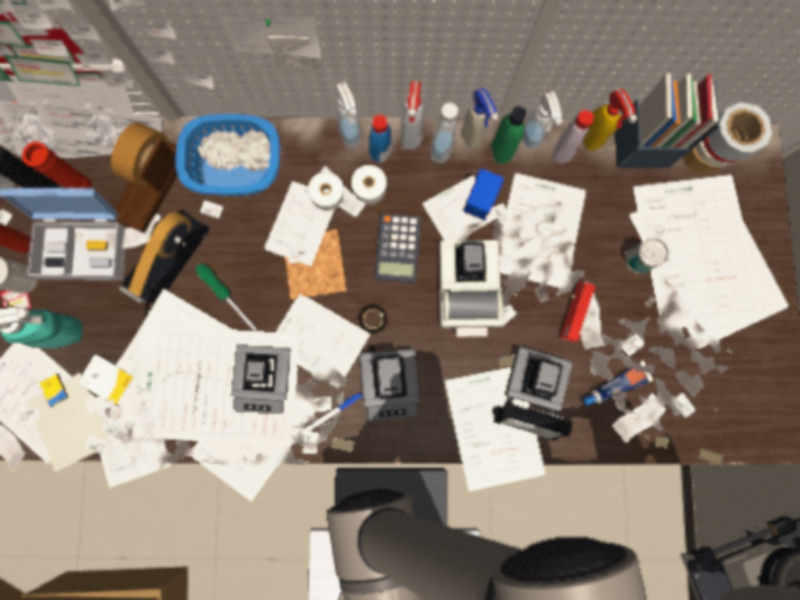

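View pics/side0b.png

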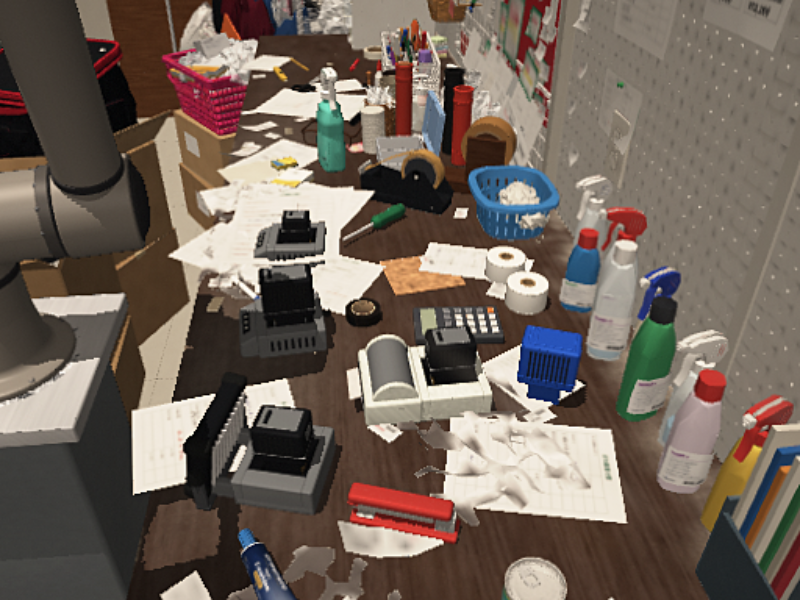

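Top view (800x600): slim pack at (262,373) in charger, big black pack at (390,380) in charger, medium packs at (470,262) in the printer and (545,377) in the lamp. The blue look-alike is at (484,195), and the free mat at (315,265). The big pack is the black one in the charger, not the blue one. Next I'll measure and confirm in a crop.

```bash
cat >> h.py <<'E'
def rect(P,mask):
    q=P[mask][:,:2]; n,lab,st,c=0,0,0,0
    (cx,cy),(w,h),a=cv2.minAreaRect((q*1000).astype(np.float32))
    if w<h: w,h,a=h,w,a+90
    return np.round([cx,cy,w,h,(a+90)%180-90],1),len(q)
def biggest(m):
    n,l,s,c=cv2.connectedComponentsWithStats(m.astype(np.uint8)); return l==1+np.argmax(s[1:,4])
E
python3 - <<'E'
from h import *
z=np.load('pics/top0.npz');d=z['d'];P=cloud('top',d)
v,u=np.mgrid[:384,:512]
for n,(a,b),h in [('slim',(262,373),.082),('big',(390,380),.112),('prn',(470,262),.096),('lamp',(545,377),.096)]:
    a*=.64;b*=.64
    R=(abs(u-a)<40)&(abs(v-b)<42)
    m=biggest(R&(abs(P[...,2]-h)<.010)); print(n,'top',rect(P,m),np.median(P[m][:,2]).round(4),P[m].mean(0).round(4))
    m=biggest(R&(abs(P[...,2]-.04)<.006)); print('  housing',rect(P,m),np.median(P[m][:,2]).round(4))
m=cv2.cvtColor(z['p'],cv2.COLOR_RGB2HSV); mm=biggest((m[...,0]<18)&(m[...,1]>120)&(m[...,2]>120)&(abs(u-201)<30)&(abs(v-170)<35))
print('mat',rect(P,mm),np.median(P[mm][:,2]))
m=biggest((abs(u-310)<30)&(abs(v-124)<25)&(P[...,2]>.08)); print('blue',rect(P,m),P[m].max(0))
im=cv2.imread('pics/top0.png')[140:285,140:375]; cv2.imwrite('pics/c1.png',cv2.resize(im,(799,493),interpolation=cv2.INTER_CUBIC))
E
```

```text
Traceback (most recent call last):
  File "h.py", line 10, in cloud
    R=np.array(m['rotation']); return c@R.T+np.array(m['origin'])
                                      ~~~~~^~~~~~~~~~~~~~~~~~~~~~
ValueError: operands could not be broadcast together with shapes (384,512) (3,)
```

Rotation is given as roll, pitch, yaw, so I'll convert it.

```bash
sed -i "s/R=np.array(m\['rotation'\])/R=Rot.from_euler('xyz',m['rotation']).as_matrix()/; 1i from scipy.spatial.transform import Rotation as Rot" h.py
cat > m.py <<'E'
from h import *
z=np.load('pics/top0.npz');d=z['d'];P=cloud('top',d)
v,u=np.mgrid[:384,:512]
for n,(a,b),h in [('slim',(262,373),.082),('big',(390,380),.112),('prn',(470,262),.096),('lamp',(545,377),.096)]:
    a*=.64;b*=.64
    R=(abs(u-a)<40)&(abs(v-b)<42)
    m=biggest(R&(abs(P[...,2]-h)<.010)); print(n,'top',rect(P,m),np.median(P[m][:,2]).round(4),P[m].mean(0).round(4))
    m=biggest(R&(abs(P[...,2]-.04)<.006)); print('  housing',rect(P,m),np.median(P[m][:,2]).round(4))
m=cv2.cvtColor(z['p'],cv2.COLOR_RGB2HSV); mm=biggest((m[...,0]<18)&(m[...,1]>120)&(m[...,2]>120)&(abs(u-201)<30)&(abs(v-170)<35))
print('mat',rect(P,mm),np.median(P[mm][:,2]))
m=biggest((abs(u-310)<30)&(abs(v-124)<25)&(P[...,2]>.08)); print('blue',rect(P,m),P[m].max(0))
im=cv2.imread('pics/top0.png')[140:285,140:375]; cv2.imwrite('pics/c1.png',cv2.resize(im,(799,493),interpolation=cv2.INTER_CUBIC))
E
python3 m.py
```

```text
slim top (array([442.3, 256.3,  49.1,  42.1,  -4.7]), 256) 0.0815 [0.4416 0.2553 0.0811]
  housing (array([434.8, 256.2, 113.4, 104.7,  -3.5]), 892) 0.039
big top (array([432.7,  12.8,  75.8,  50.8,   5.7]), 499) 0.1118 [0.4323 0.013  0.1118]
  housing (array([424.2,  12.1, 117.2, 104. ,   5.1]), 809) 0.0391
prn top (array([ 651.4, -141. ,   62.4,   46.8,    1.8]), 338) 0.0957 [ 0.6492 -0.1398  0.0954]
  housing (array([ 613.9, -140.6,  170.8,  116.4,    1.8]), 983) 0.04
lamp top (array([ 359.1, -247.7,  122.9,   33.2,   72.8]), 478) 0.0968 [ 0.3585 -0.2474  0.0964]
  housing (array([ 432.3, -268.9,  102.4,   96.7,   72.8]), 654) 0.0393
mat (array([545.4, 131.7, 351.2, 128.1,  16.8]), 1033) 0.0027096963582906586
blue (array([601.7, -90.1, 464.2,  50.6, -22.5]), 450) [0.82290959 0.01947883 1.21682969]
```

View pics/c1.png

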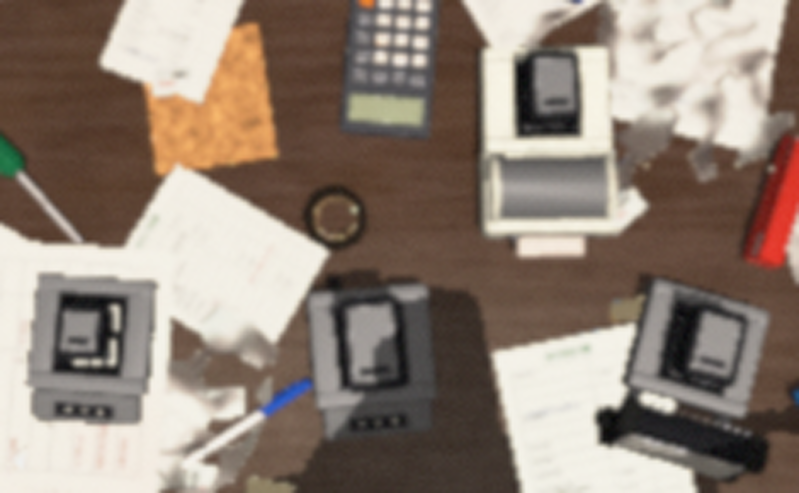

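```bash
cat >> h.py <<'E'
def to(x,y,z,yaw=None):
    "shift (cm, tool axes) and wz from measured pose to TCP target x,y,z (m), yaw deg"
    s=robot.observe(); R=Rot.from_euler('xyz',s['tool_rot'])
    t=R.inv().apply(np.array([x,y,z])-s['tool_pos'])*100
    w=0 if yaw is None else (R.inv()*Rot.from_euler('xyz',[np.pi,0,np.radians(yaw)])).as_rotvec()
    print(np.round(t,2),np.round(w,3))
def st():
    s=robot.observe(); print(round(s['time'],1),s['tool_pos'].round(4),s['tool_rot'].round(3),s['contact_force'].round(1),'open',round(s['opening'],4),'grip',round(s['grip_force'],1),'q',s['qpos'].round(2))
E
python3 - <<'E'
from h import *
z=np.load('pics/top0.npz');P=cloud('top',z['d']);v,u=np.mgrid[:384,:512]
R=(abs(u-349)<40)&(abs(v-241)<42)
m=biggest(R&(abs(P[...,2]-.096)<.01)&(P[...,0]>.395)); print('lamp pack',rect(P,m),P[m].mean(0))
for n,px in dict(bl=(157,172),br=(277,156),tr=(258,25),c=(207,98),blue=(344*.64*3.4-0,0)).items():
    if n=='blue':continue
    i,j=int(140+px[1]/3.4),int(140+px[0]/3.4); print(n,P[i,j].round(4))
to(.4323+.0,-.268,.23,-17.2)
E
```

```text
lamp pack (array([ 432.9, -269.2,   62.8,   44.4,  -16. ]), 350) [ 0.43290578 -0.26820479  0.09538353]
bl [0.5888 0.208  0.003 ]
br [0.6054 0.1007 0.0018]
tr [0.7262 0.1217 0.0019]
c [0.6581 0.1667 0.0037]
[ 32.17 -13.08   1.34] [-0.001  0.     0.631]
```

play_rows(
  rows=[
    [16,-6.5,0.5,0,0,0.3,1],
    [32.2,-13.1,2,0,0,0.62,1],
    [32.2,-13.1,2,0,0,0.62,1],
    [32.2,-13.1,2,0,0,0.62,1],
    [32.2,-13.1,2,0,0,0.62,1],
    [32.2,-13.1,2,0,0,0.62,1],
    [32.2,-13.1,2,0,0,0.62,1],
    [32.2,-13.1,2,0,0,0.62,1],
    [32.2,-13.1,2,0,0,0.62,1],
    [32.2,-13.1,2,0,0,0.62,1],
    [32.2,-13.1,2,0,0,0.62,1],
    [32.2,-13.1,2,0,0,0.62,1],
  ],
)

```text
time: 1.3
tool_pos: [0.4317, -0.269, 0.2238]
tool_rot: [3.141, 0.0, -0.291]
contact_force: [-0.2, -0.9, -0.3]
opening: 0.0916
grip_force: 0.0
```

```bash
python3 -c "
from h import *
st();to(.4328,-.2687,.073,-16.7)"
```

```text
1.3 [ 0.4317 -0.269   0.2238] [ 3.141  0.    -0.291] [-0.2 -0.9 -0.3] open 0.0916 grip 0.0 q [-0.71  0.33  1.6  -0.    1.21  1.15]
[ 0.09 -0.07 15.08] [0. 0. 0.]
```

play_rows(
  rows=[
    [0.1,-0.1,4,0,0,0,1],
    [0.1,-0.1,8,0,0,0,1],
    [0.1,-0.1,12,0,0,0,1],
    [0.1,-0.1,14,0,0,0,1],
    [0.1,-0.1,15.1,0,0,0,1],
    [0.1,-0.1,15.1,0,0,0,1],
    [0.1,-0.1,15.1,0,0,0,0.4],
    [0.1,-0.1,15.1,0,0,0,0.3],
    [0.1,-0.1,15.1,0,0,0,0.3],
    [0.1,-0.1,15.1,0,0,0,0.3],
    [0.1,-0.1,15.1,0,0,0,0.3],
    [0.1,-0.1,15.1,0,0,0,0.3],
  ],
  squeeze=30,
)

```text
time: 2.5
tool_pos: [0.434, -0.2679, 0.0732]
tool_rot: [3.14, -0.001, -0.289]
contact_force: [-1.3, -2.3, 2.0]
opening: 0.0482
grip_force: 1.3
```

play_rows(
  rows=[
    [0,0,0,0,0,0,0.2],
    [0,0,0,0,0,0,0.2],
    [0,0,0,0,0,0,0.2],
    [0,0,0,0,0,0,0.2],
    [0,0,0,0,0,0,0.2],
  ],
  squeeze=30,
)

```text
time: 3.0
tool_pos: [0.4338, -0.2681, 0.0731]
tool_rot: [3.14, -0.001, -0.289]
contact_force: [-2.0, -5.1, 3.1]
opening: 0.0461
grip_force: 29.8
```

play_rows(
  rows=[
    [0,0,-1,0,0,0,0.2],
    [0,0,-2.5,0,0,0,0.2],
    [0,0,-4.5,0,0,0,0.2],
    [0,0,-7,0,0,0,0.2],
    [0,0,-10,0,0,0,0.2],
    [0,0,-13,0,0,0,0.2],
    [0,0,-14.5,0,0,0,0.2],
    [0,0,-15,0,0,0,0.2],
    [0,0,-15,0,0,0,0.2],
  ],
  squeeze=35,
)

```text
time: 3.9
tool_pos: [0.4336, -0.2669, 0.2222]
tool_rot: [-3.141, 0.001, -0.289]
contact_force: [-0.5, 0.2, -4.1]
opening: 0.0463
grip_force: 34.7
```

```bash
python3 -c "
from h import *
st();to(.65,.165,.21,10)"
```

```text
3.9 [ 0.4336 -0.2669  0.2222] [-3.141e+00  1.000e-03 -2.890e-01] [-0.5  0.2 -4.1] open 0.0463 grip 34.7 q [-0.7   0.33  1.6   0.    1.21  1.16]
[  8.43 -47.56   1.25] [-0.001  0.001 -0.464]
```

play_rows(
  rows=[
    [0.3,-2,0,0,0,0,0.2],
    [1,-5,0,0,0,-0.05,0.2],
    [1.7,-9,0,0,0,-0.1,0.2],
    [2.4,-13,0,0,0,-0.15,0.2],
    [3.1,-17,0,0,0,-0.2,0.2],
    [3.8,-21,0,0,0,-0.25,0.2],
    [4.5,-25,0,0,0,-0.3,0.2],
    [5.2,-29,0,0,0,-0.35,0.2],
    [5.9,-33,0,0,0,-0.4,0.2],
    [6.6,-37,0,0,0,-0.43,0.2],
    [7.3,-41,0,0,0,-0.46,0.2],
    [8,-45,0,0,0,-0.46,0.2],
    [8.4,-47,0,0,0,-0.46,0.2],
    [8.4,-47.6,0,0,0,-0.46,0.2],
    [8.4,-47.6,0,0,0,-0.46,0.2],
    [8.4,-47.6,0,0,0,-0.46,0.2],
  ],
)

```text
time: 5.5
tool_pos: [0.6494, 0.1639, 0.2215]
tool_rot: [3.141, 0.003, 0.17]
contact_force: [0.3, -0.9, -3.8]
opening: 0.0454
grip_force: 34.9
```

```bash
python3 -c "
from h import *
st();to(.65,.165,.063,10)"
```

```text
5.5 [0.6494 0.1639 0.2215] [3.141e+00 3.000e-03 1.700e-01] [ 0.3 -0.9 -3.8] open 0.0454 grip 34.9 q [ 0.13  0.63  1.1  -0.    1.41  1.53]
[ 0.12 -0.11 15.85] [ 0.     0.003 -0.004]
```

play_rows(
  rows=[
    [0,0,3,0,0,0,0.2],
    [0,0,6.5,0,0,0,0.2],
    [0,0,10,0,0,0,0.2],
    [0,0,13,0,0,0,0.2],
    [0,0,14.5,0,0,0,0.2],
    [0,0,15.2,0,0,0,0.2],
    [0,0,15.5,0,0,0,0.2],
    [0,0,15.7,0,0,0,0.2],
    [0,0,15.9,0,0,0,0.2],
    [0,0,15.9,0,0,0,0.2],
    [0,0,15.9,0,0,0,0.2],
  ],
)

```text
time: 6.6
tool_pos: [0.6503, 0.165, 0.0644]
tool_rot: [3.141, -0.001, 0.171]
contact_force: [-0.1, -1.1, -4.0]
opening: 0.046
grip_force: 34.9
```

play_rows(
  rows=[
    [0,0,0.15,0,0,0,0.2],
    [0,0,0.25,0,0,0,0.2],
    [0,0,0.25,0,0,0,0.2],
  ],
)

```text
time: 6.9
tool_pos: [0.6504, 0.165, 0.0623]
tool_rot: [3.141, -0.001, 0.171]
contact_force: [-1.8, -1.2, 3.5]
opening: 0.046
grip_force: 34.9
```

Contact. Release and go up.

play_rows(
  rows=[
    [0,0,0.25,0,0,0,0.7],
    [0,0,0.25,0,0,0,1],
    [0,0,0.25,0,0,0,1],
    [0,0,0.25,0,0,0,1],
    [0,0,0.25,0,0,0,1],
    [0,0,0.25,0,0,0,1],
    [0,0,-3,0,0,0,1],
    [0,0,-7,0,0,0,1],
    [0,0,-11,0,0,0,1],
    [0,0,-15,0,0,0,1],
    [0,0,-15,0,0,0,1],
    [0,0,-15,0,0,0,1],
  ],
)

```text
time: 8.1
tool_pos: [0.6503, 0.1649, 0.2123]
tool_rot: [3.141, -0.002, 0.171]
contact_force: [-0.1, 0.5, -0.6]
opening: 0.0917
grip_force: 0.0
```

```bash
python3 -c "
from h import *
st();to(.4328,.0129,.22,5.3)"
```

```text
8.1 [0.6503 0.1649 0.2123] [ 3.141e+00 -2.000e-03  1.710e-01] [-0.1  0.5 -0.6] open 0.0917 grip 0.0 q [ 0.13  0.64  1.12 -0.    1.38  1.53]
[-24.02  11.28  -0.83] [ 0.    -0.002  0.078]
```

play_rows(
  rows=[
    [-12,5.6,-0.8,0,0,0.08,1],
    [-24,11.3,-0.8,0,0,0.08,1],
    [-24,11.3,-0.8,0,0,0.08,1],
    [-24,11.3,-0.8,0,0,0.08,1],
    [-24,11.3,-0.8,0,0,0.08,1],
    [-24,11.3,-0.8,0,0,0.08,1],
    [-24,11.3,-0.8,0,0,0.08,1],
    [-24,11.3,-0.8,0,0,0.08,1],
    [-24,11.3,-0.8,0,0,0.08,1],
  ],
)

```text
time: 9.0
tool_pos: [0.4335, 0.0132, 0.2186]
tool_rot: [-3.141, 0.001, 0.091]
contact_force: [0.1, 0.2, -0.0]
opening: 0.0924
grip_force: 0.0
```

```bash
python3 -c "
from h import *
st();to(.4328,.0129,.085,5.3)"
```

```text
9.0 [0.4335 0.0132 0.2186] [-3.141e+00  1.000e-03  9.100e-02] [ 0.1  0.2 -0. ] open 0.0924 grip 0.0 q [-0.15  0.2   1.8   0.    1.15  1.33]
[-0.06  0.03 13.36] [-0.     0.001 -0.001]
```

play_rows(
  rows=[
    [0,0,4,0,0,0,1],
    [0,0,8,0,0,0,1],
    [0,0,11,0,0,0,1],
    [0,0,12.7,0,0,0,1],
    [0,0,13.4,0,0,0,1],
    [0,0,13.4,0,0,0,0.4],
    [0,0,13.4,0,0,0,0.3],
    [0,0,13.4,0,0,0,0.3],
    [0,0,13.4,0,0,0,0.3],
    [0,0,13.4,0,0,0,0.3],
    [0,0,13.4,0,0,0,0.3],
    [0,0,13.4,0,0,0,0.3],
    [0,0,13.4,0,0,0,0.3],
    [0,0,13.4,0,0,0,0.3],
    [0,0,13.4,0,0,0,0.3],
  ],
  squeeze=40,
)

```text
time: 10.5
tool_pos: [0.4331, 0.0126, 0.0856]
tool_rot: [3.141, -0.001, 0.091]
contact_force: [0.3, -0.8, 5.2]
opening: 0.0501
grip_force: 39.9
```

play_rows(
  rows=[
    [0,0,-1,0,0,0,0.2],
    [0,0,-2.5,0,0,0,0.2],
    [0,0,-4.5,0,0,0,0.2],
    [0,0,-7,0,0,0,0.2],
    [0,0,-10,0,0,0,0.2],
    [0,0,-13,0,0,0,0.2],
    [0,0,-14.5,0,0,0,0.2],
    [0,0,-15,0,0,0,0.2],
    [0,0,-15,0,0,0,0.2],
  ],
)

```text
time: 11.4
tool_pos: [0.4323, 0.0128, 0.2351]
tool_rot: [-3.142, 0.0, 0.091]
contact_force: [0.1, -0.1, -5.7]
opening: 0.0497
grip_force: 39.9
```

```bash
python3 -c "
from h import *
st();to(.4330,-.2687,.235,-16.7)"
```

```text
11.4 [0.4323 0.0128 0.2351] [-3.142  0.     0.091] [ 0.1 -0.1 -5.7] open 0.0497 grip 39.9 q [-0.15  0.18  1.77 -0.    1.19  1.33]
[-2.490e+00  2.804e+01  1.000e-02] [0.    0.    0.382]
```

play_rows(
  rows=[
    [-0.2,2,0,0,0,0.03,0.2],
    [-0.5,5,0,0,0,0.07,0.2],
    [-0.8,9,0,0,0,0.12,0.2],
    [-1.2,13,0,0,0,0.18,0.2],
    [-1.5,17,0,0,0,0.24,0.2],
    [-1.9,21,0,0,0,0.3,0.2],
    [-2.3,25,0,0,0,0.36,0.2],
    [-2.5,27.2,0,0,0,0.38,0.2],
    [-2.5,28,0,0,0,0.38,0.2],
    [-2.5,28,0,0,0,0.38,0.2],
    [-2.5,28,0,0,0,0.38,0.2],
    [-2.5,28,0,0,0,0.38,0.2],
  ],
)

```text
time: 12.6
tool_pos: [0.4332, -0.267, 0.2349]
tool_rot: [-3.141, 0.001, -0.288]
contact_force: [-0.2, 0.4, -5.7]
opening: 0.05
grip_force: 39.9
```

```bash
python3 -c "
from h import *
st();to(.4330,-.2689,.086,-16.7)"
```

```text
12.6 [ 0.4332 -0.267   0.2349] [-3.141e+00  1.000e-03 -2.880e-01] [-0.2  0.4 -5.7] open 0.05 grip 39.9 q [-0.7   0.32  1.58  0.    1.24  1.16]
[ 0.05  0.2  14.89] [-0.001  0.001  0.004]
```

play_rows(
  rows=[
    [0,0.2,3,0,0,0,0.2],
    [0,0.2,6.5,0,0,0,0.2],
    [0,0.2,9.5,0,0,0,0.2],
    [0,0.2,11.5,0,0,0,0.2],
    [0,0.2,12.5,0,0,0,0.2],
    [0,0.2,13.2,0,0,0,0.2],
    [0,0.2,13.8,0,0,0,0.2],
    [0,0.2,14.3,0,0,0,0.2],
    [0,0.2,14.6,0,0,0,0.2],
    [0,0.2,14.8,0,0,0,0.2],
    [0,0.2,14.8,0,0,0,0.2],
  ],
)

```text
time: 13.7
tool_pos: [0.4327, -0.2704, 0.0873]
tool_rot: [3.141, -0.0, -0.289]
contact_force: [0.7, 0.4, -5.0]
opening: 0.0497
grip_force: 39.9
```

play_rows(
  rows=[
    [0,0,0.15,0,0,0,0.2],
    [0,0,0.25,0,0,0,0.2],
    [0,0,0.25,0,0,0,0.2],
  ],
)

```text
time: 14.0
tool_pos: [0.4329, -0.2706, 0.0856]
tool_rot: [3.141, -0.001, -0.289]
contact_force: [-2.3, 1.5, 3.3]
opening: 0.0495
grip_force: 39.9
```

Seated on the floor at the expected height. Release.

play_rows(
  rows=[
    [0,0,0,0,0,0,0.7],
    [0,0,0,0,0,0,1],
    [0,0,0,0,0,0,1],
    [0,0,0,0,0,0,1],
    [0,0,0,0,0,0,1],
    [0,0,0,0,0,0,1],
    [0,0,-3,0,0,0,1],
    [0,0,-7,0,0,0,1],
    [0,0,-11,0,0,0,1],
    [0,0,-14,0,0,0,1],
    [0,0,-14,0,0,0,1],
    [0,0,-14,0,0,0,1],
  ],
)

```text
time: 15.2
tool_pos: [0.4327, -0.2703, 0.2249]
tool_rot: [3.141, -0.001, -0.289]
contact_force: [1.0, 0.3, -0.3]
opening: 0.0921
grip_force: 0.0
```

```bash
python3 -c "
from h import *
st();to(.651,-.1403,.22,1.8)"
```

```text
15.2 [ 0.4327 -0.2703  0.2249] [ 3.141e+00 -1.000e-03 -2.890e-01] [ 1.   0.3 -0.3] open 0.0921 grip 0.0 q [-0.71  0.33  1.6  -0.    1.21  1.15]
[ 17.22 -18.69   0.5 ] [ 0.001 -0.001 -0.321]
```

play_rows(
  rows=[
    [8.6,-9.3,0.5,0,0,-0.16,1],
    [17.2,-18.7,0.5,0,0,-0.32,1],
    [17.2,-18.7,0.5,0,0,-0.32,1],
    [17.2,-18.7,0.5,0,0,-0.32,1],
    [17.2,-18.7,0.5,0,0,-0.32,1],
    [17.2,-18.7,0.5,0,0,-0.32,1],
    [17.2,-18.7,0.5,0,0,-0.32,1],
    [17.2,-18.7,0.5,0,0,-0.32,1],
    [17.2,-18.7,0.5,0,0,-0.32,1],
  ],
)

```text
time: 16.1
tool_pos: [0.6497, -0.1412, 0.2195]
tool_rot: [3.142, 0.001, 0.029]
contact_force: [0.2, -0.7, 0.1]
opening: 0.092
grip_force: 0.0
```

```bash
python3 -c "
from h import *
st();to(.651,-.1403,.073,1.8)"
```

```text
16.1 [ 0.6497 -0.1412  0.2195] [3.142e+00 1.000e-03 2.900e-02] [ 0.2 -0.7  0.1] open 0.092 grip 0.0 q [-0.33  0.62  1.13 -0.    1.39  1.21]
[ 0.14 -0.09 14.65] [ 0.     0.001 -0.002]
```

play_rows(
  rows=[
    [0.1,-0.1,4,0,0,0,1],
    [0.1,-0.1,8,0,0,0,1],
    [0.1,-0.1,12,0,0,0,1],
    [0.1,-0.1,14,0,0,0,1],
    [0.1,-0.1,14.6,0,0,0,1],
    [0.1,-0.1,14.6,0,0,0,0.4],
    [0.1,-0.1,14.6,0,0,0,0.3],
    [0.1,-0.1,14.6,0,0,0,0.3],
    [0.1,-0.1,14.6,0,0,0,0.3],
    [0.1,-0.1,14.6,0,0,0,0.3],
    [0.1,-0.1,14.6,0,0,0,0.3],
    [0.1,-0.1,14.6,0,0,0,0.3],
    [0.1,-0.1,14.6,0,0,0,0.3],
    [0.1,-0.1,14.6,0,0,0,0.3],
    [0.1,-0.1,14.6,0,0,0,0.3],
  ],
  squeeze=35,
)

```text
time: 17.6
tool_pos: [0.6522, -0.1395, 0.0742]
tool_rot: [3.141, -0.001, 0.031]
contact_force: [-0.5, -1.9, 4.4]
opening: 0.0462
grip_force: 34.8
```

play_rows(
  rows=[
    [0,0,-1,0,0,0,0.2],
    [0,0,-2.5,0,0,0,0.2],
    [0,0,-4.5,0,0,0,0.2],
    [0,0,-7,0,0,0,0.2],
    [0,0,-10,0,0,0,0.2],
    [0,0,-13,0,0,0,0.2],
    [0,0,-14.5,0,0,0,0.2],
    [0,0,-15,0,0,0,0.2],
    [0,0,-15,0,0,0,0.2],
  ],
)

```text
time: 18.5
tool_pos: [0.6518, -0.1387, 0.2244]
tool_rot: [-3.141, -0.001, 0.031]
contact_force: [-0.1, 0.8, -4.1]
opening: 0.0462
grip_force: 34.8
```

```bash
python3 -c "
from h import *
st();to(.4330,.0127,.222,5.3)"
```

```text
18.5 [ 0.6518 -0.1387  0.2244] [-3.141e+00 -1.000e-03  3.100e-02] [-0.1  0.8 -4.1] open 0.0462 grip 34.8 q [-0.32  0.62  1.11  0.    1.4   1.21]
[-21.4  -15.81   0.23] [-0.    -0.001 -0.061]
```

play_rows(
  rows=[
    [-1.5,-1.1,0,0,0,0,0.2],
    [-4,-3,0,0,0,-0.02,0.2],
    [-7.5,-5.5,0,0,0,-0.03,0.2],
    [-11,-8,0,0,0,-0.04,0.2],
    [-14.5,-10.6,0,0,0,-0.05,0.2],
    [-18,-13.2,0,0,0,-0.06,0.2],
    [-20.4,-15,0,0,0,-0.06,0.2],
    [-21.3,-15.8,0,0,0,-0.06,0.2],
    [-21.4,-15.8,0,0,0,-0.06,0.2],
    [-21.4,-15.8,0,0,0,-0.06,0.2],
    [-21.4,-15.8,0,0,0,-0.06,0.2],
  ],
)

```text
time: 19.6
tool_pos: [0.4342, 0.0116, 0.2235]
tool_rot: [3.141, -0.0, 0.09]
contact_force: [1.1, -0.6, -3.7]
opening: 0.0458
grip_force: 34.9
```

```bash
python3 -c "
from h import *
st();to(.4330,.0127,.0745,5.3)"
```

```text
19.6 [0.4342 0.0116 0.2235] [ 3.141 -0.     0.09 ] [ 1.1 -0.6 -3.7] open 0.0458 grip 34.9 q [-0.15  0.2   1.79 -0.    1.16  1.33]
[-0.11 -0.13 14.9 ] [ 0.    -0.    -0.002]
```

play_rows(
  rows=[
    [-0.1,-0.1,3,0,0,0,0.2],
    [-0.1,-0.1,6.5,0,0,0,0.2],
    [-0.1,-0.1,9.5,0,0,0,0.2],
    [-0.1,-0.1,11.5,0,0,0,0.2],
    [-0.1,-0.1,12.5,0,0,0,0.2],
    [-0.1,-0.1,13.2,0,0,0,0.2],
    [-0.1,-0.1,13.8,0,0,0,0.2],
    [-0.1,-0.1,14.3,0,0,0,0.2],
    [-0.1,-0.1,14.6,0,0,0,0.2],
    [-0.1,-0.1,14.8,0,0,0,0.2],
    [-0.1,-0.1,14.8,0,0,0,0.2],
  ],
)

```text
time: 20.7
tool_pos: [0.4321, 0.0131, 0.0758]
tool_rot: [3.141, -0.0, 0.091]
contact_force: [-0.3, 0.6, -4.8]
opening: 0.0458
grip_force: 34.9
```

play_rows(
  rows=[
    [0,0,0.15,0,0,0,0.2],
    [0,0,0.25,0,0,0,0.2],
    [0,0,0.25,0,0,0,0.2],
  ],
)

```text
time: 21.0
tool_pos: [0.4324, 0.0129, 0.0741]
tool_rot: [3.141, -0.001, 0.091]
contact_force: [-2.8, -2.9, 5.4]
opening: 0.046
grip_force: 35.0
```

play_rows(
  rows=[
    [0,0,0,0,0,0,0.7],
    [0,0,0,0,0,0,1],
    [0,0,0,0,0,0,1],
    [0,0,0,0,0,0,1],
    [0,0,0,0,0,0,1],
    [0,0,0,0,0,0,1],
    [0,0,-3,0,0,0,1],
    [0,0,-7,0,0,0,1],
    [0,0,-11,0,0,0,1],
    [0,0,-14,0,0,0,1],
    [0,0,-14,0,0,0,1],
    [0,0,-14,0,0,0,1],
  ],
)

```text
time: 22.2
tool_pos: [0.432, 0.0132, 0.2134]
tool_rot: [3.141, -0.001, 0.091]
contact_force: [-0.2, -0.2, 0.4]
opening: 0.0917
grip_force: 0.0
```

```bash
python3 -c "
from h import *
st();to(.4420,.2563,.2,-4.0)"
```

```text
22.2 [0.432  0.0132 0.2134] [ 3.141e+00 -1.000e-03  9.100e-02] [-0.2 -0.2  0.4] open 0.0917 grip 0.0 q [-0.15  0.2   1.81 -0.    1.13  1.33]
[  3.2  -24.12   1.33] [ 0.    -0.001  0.161]
```

play_rows(
  rows=[
    [1.6,-12,0,0,0,0.08,1],
    [3.2,-24.1,1,0,0,0.16,1],
    [3.2,-24.1,1,0,0,0.16,1],
    [3.2,-24.1,1,0,0,0.16,1],
    [3.2,-24.1,1,0,0,0.16,1],
    [3.2,-24.1,1,0,0,0.16,1],
    [3.2,-24.1,1,0,0,0.16,1],
    [3.2,-24.1,1,0,0,0.16,1],
  ],
)

```text
time: 23.0
tool_pos: [0.4415, 0.2551, 0.2021]
tool_rot: [3.14, 0.002, -0.07]
contact_force: [-0.1, -0.5, 0.8]
opening: 0.092
grip_force: 0.0
```

```bash
python3 -c "
from h import *
st();to(.4420,.2563,.065,-4.0)"
```

```text
23.0 [0.4415 0.2551 0.2021] [ 3.14e+00  2.00e-03 -7.00e-02] [-0.1 -0.5  0.8] open 0.092 grip 0.0 q [ 0.37  0.35  1.63 -0.    1.16  2.01]
[ 0.07 -0.14 13.71] [0.002 0.002 0.   ]
```

play_rows(
  rows=[
    [0.05,-0.1,4,0,0,0,1],
    [0.05,-0.1,8,0,0,0,1],
    [0.05,-0.1,11,0,0,0,1],
    [0.05,-0.1,13,0,0,0,1],
    [0.05,-0.1,13.7,0,0,0,1],
    [0.05,-0.1,13.7,0,0,0,0.4],
    [0.05,-0.1,13.7,0,0,0,0.3],
    [0.05,-0.1,13.7,0,0,0,0.2],
    [0.05,-0.1,13.7,0,0,0,0.2],
    [0.05,-0.1,13.7,0,0,0,0.2],
    [0.05,-0.1,13.7,0,0,0,0.2],
    [0.05,-0.1,13.7,0,0,0,0.2],
    [0.05,-0.1,13.7,0,0,0,0.2],
    [0.05,-0.1,13.7,0,0,0,0.2],
    [0.05,-0.1,13.7,0,0,0,0.2],
    [0.05,-0.1,13.7,0,0,0,0.2],
  ],
  squeeze=30,
)

```text
time: 24.6
tool_pos: [0.4425, 0.257, 0.0664]
tool_rot: [3.141, -0.0, -0.069]
contact_force: [-1.4, -0.8, 4.6]
opening: 0.0419
grip_force: 30.0
```

play_rows(
  rows=[
    [0,0,-1,0,0,0,0.1],
    [0,0,-2.5,0,0,0,0.1],
    [0,0,-4.5,0,0,0,0.1],
    [0,0,-7,0,0,0,0.1],
    [0,0,-10,0,0,0,0.1],
    [0,0,-13,0,0,0,0.1],
    [0,0,-14.5,0,0,0,0.1],
    [0,0,-15,0,0,0,0.1],
    [0,0,-15,0,0,0,0.1],
  ],
)

```text
time: 25.5
tool_pos: [0.4425, 0.2571, 0.2165]
tool_rot: [-3.141, -0.001, -0.069]
contact_force: [0.2, 0.7, -2.7]
opening: 0.0423
grip_force: 30.0
```

```bash
python3 -c "
from h import *
st();to(.6515,-.1398,.2164,1.8)"
```

```text
25.5 [0.4425 0.2571 0.2165] [-3.141e+00 -1.000e-03 -6.900e-02] [ 0.2  0.7 -2.7] open 0.0423 grip 30.0 q [0.38 0.34 1.6  0.   1.2  2.02]
[2.359e+01 3.816e+01 1.000e-02] [-0.    -0.001 -0.101]
```

play_rows(
  rows=[
    [1,1.7,0,0,0,0,0.1],
    [2.8,4.5,0,0,0,-0.01,0.1],
    [5,8,0,0,0,-0.02,0.1],
    [7.2,11.6,0,0,0,-0.03,0.1],
    [9.4,15.2,0,0,0,-0.04,0.1],
    [11.6,18.8,0,0,0,-0.05,0.1],
    [13.8,22.4,0,0,0,-0.06,0.1],
    [16,26,0,0,0,-0.07,0.1],
    [18.2,29.5,0,0,0,-0.08,0.1],
    [20.4,33,0,0,0,-0.09,0.1],
    [22.4,36.2,0,0,0,-0.1,0.1],
    [23.4,37.8,0,0,0,-0.1,0.1],
    [23.6,38.2,0,0,0,-0.1,0.1],
    [23.6,38.2,0,0,0,-0.1,0.1],
    [23.6,38.2,0,0,0,-0.1,0.1],
  ],
)

```text
time: 27.0
tool_pos: [0.651, -0.1391, 0.2154]
tool_rot: [-3.141, 0.002, 0.032]
contact_force: [0.7, 0.3, -2.2]
opening: 0.0421
grip_force: 30.0
```

```bash
python3 -c "
from h import *
st();to(.6515,-.1398,.0664,1.8)"
```

```text
27.0 [ 0.651  -0.1391  0.2154] [-3.141e+00  2.000e-03  3.200e-02] [ 0.7  0.3 -2.2] open 0.0421 grip 30.0 q [-0.33  0.63  1.13  0.    1.39  1.21]
[ 0.08  0.09 14.9 ] [-0.001  0.002  0.   ]
```

play_rows(
  rows=[
    [0,0,3,0,0,0,0.1],
    [0,0,6.5,0,0,0,0.1],
    [0,0,9.5,0,0,0,0.1],
    [0,0,11.5,0,0,0,0.1],
    [0,0,12.5,0,0,0,0.1],
    [0,0,13.2,0,0,0,0.1],
    [0,0,13.8,0,0,0,0.1],
    [0,0,14.3,0,0,0,0.1],
    [0,0,14.6,0,0,0,0.1],
    [0,0,14.8,0,0,0,0.1],
    [0,0,14.8,0,0,0,0.1],
  ],
)

```text
time: 28.1
tool_pos: [0.6516, -0.1405, 0.0683]
tool_rot: [3.141, -0.0, 0.031]
contact_force: [-1.0, 0.1, -1.7]
opening: 0.0418
grip_force: 30.0
```

play_rows(
  rows=[
    [0,0,0.15,0,0,0,0.1],
    [0,0,0.25,0,0,0,0.1],
    [0,0,0.25,0,0,0,0.1],
  ],
)

```text
time: 28.4
tool_pos: [0.6519, -0.1405, 0.0664]
tool_rot: [3.141, -0.001, 0.031]
contact_force: [-1.3, -0.5, 2.5]
opening: 0.0422
grip_force: 30.0
```

play_rows(
  rows=[
    [0,0,0,0,0,0,0.7],
    [0,0,0,0,0,0,1],
    [0,0,0,0,0,0,1],
    [0,0,0,0,0,0,1],
    [0,0,0,0,0,0,1],
    [0,0,0,0,0,0,1],
    [0,0,-3,0,0,0,1],
    [0,0,-7,0,0,0,1],
    [0,0,-11,0,0,0,1],
    [0,0,-14.5,0,0,0,1],
    [0,0,-14.5,0,0,0,1],
    [0,0,-14.5,0,0,0,1],
  ],
)

```text
time: 29.6
tool_pos: [0.6517, -0.1404, 0.2114]
tool_rot: [3.141, -0.002, 0.031]
contact_force: [0.4, 0.1, -0.4]
opening: 0.0917
grip_force: 0.0
```

```bash
python3 - <<'E'
from h import *
st();p,d=snap('top','top1');P=cloud('top',d)
c=np.linalg.norm(P[...,:2]-[.65,.165],axis=-1)<.07
m=biggest(c&(abs(P[...,2]-.085)<.01));print('mat pack',rect(P,m),P[m].mean(0))
to(.6504,.165,.21,9.8)
E
```

```text
29.6 [ 0.6517 -0.1404  0.2114] [ 3.141e+00 -2.000e-03  3.100e-02] [ 0.4  0.1 -0.4] open 0.0917 grip 0.0 q [-0.33  0.63  1.14 -0.    1.37  1.21]
mat pack (array([651.1, 165.6,  63.6,  47. ,  12.6]), 336) [0.64947099 0.1651674  0.08452387]
[  0.87 -30.51  -0.  ] [-0.     0.001 -0.14 ]
```

play_rows(
  rows=[
    [0.4,-15,0,0,0,-0.07,1],
    [0.9,-30.5,0,0,0,-0.14,1],
    [0.9,-30.5,0,0,0,-0.14,1],
    [0.9,-30.5,0,0,0,-0.14,1],
    [0.9,-30.5,0,0,0,-0.14,1],
    [0.9,-30.5,0,0,0,-0.14,1],
    [0.9,-30.5,0,0,0,-0.14,1],
    [0.9,-30.5,0,0,0,-0.14,1],
    [0.9,-30.5,0,0,0,-0.14,1],
    [0.9,-30.5,0,0,0,-0.14,1],
  ],
)

```text
time: 30.65
tool_pos: [0.6512, 0.1629, 0.21]
tool_rot: [3.141, 0.001, 0.169]
contact_force: [0.4, -0.7, 0.1]
opening: 0.0919
grip_force: 0.0
```

```bash
python3 -c "
from h import *
st();to(.6504,.165,.0625,9.8)"
```

```text
30.6 [0.6512 0.1629 0.21  ] [3.141e+00 1.000e-03 1.690e-01] [ 0.4 -0.7  0.1] open 0.0919 grip 0.0 q [ 0.13  0.64  1.12 -0.    1.38  1.53]
[-0.03 -0.23 14.75] [ 0.     0.001 -0.002]
```

play_rows(
  rows=[
    [0,-0.2,4,0,0,0,1],
    [0,-0.2,8,0,0,0,1],
    [0,-0.2,12,0,0,0,1],
    [0,-0.2,14,0,0,0,1],
    [0,-0.2,14.7,0,0,0,1],
    [0,-0.2,14.7,0,0,0,0.4],
    [0,-0.2,14.7,0,0,0,0.3],
    [0,-0.2,14.7,0,0,0,0.3],
    [0,-0.2,14.7,0,0,0,0.3],
    [0,-0.2,14.7,0,0,0,0.3],
    [0,-0.2,14.7,0,0,0,0.3],
    [0,-0.2,14.7,0,0,0,0.3],
    [0,-0.2,14.7,0,0,0,0.3],
    [0,-0.2,14.7,0,0,0,0.3],
    [0,-0.2,14.7,0,0,0,0.3],
  ],
  squeeze=35,
)

```text
time: 32.15
tool_pos: [0.6511, 0.1665, 0.0642]
tool_rot: [3.141, -0.001, 0.171]
contact_force: [-0.2, -2.3, 4.4]
opening: 0.0459
grip_force: 34.9
```

play_rows(
  rows=[
    [0,0,-1,0,0,0,0.2],
    [0,0,-2.5,0,0,0,0.2],
    [0,0,-4.5,0,0,0,0.2],
    [0,0,-7,0,0,0,0.2],
    [0,0,-10,0,0,0,0.2],
    [0,0,-13,0,0,0,0.2],
    [0,0,-15.5,0,0,0,0.2],
    [0,0,-16,0,0,0,0.2],
    [0,0,-16,0,0,0,0.2],
  ],
)

```text
time: 33.05
tool_pos: [0.6508, 0.1669, 0.2244]
tool_rot: [-3.142, -0.001, 0.171]
contact_force: [0.1, -0.9, -4.5]
opening: 0.0456
grip_force: 34.8
```

```bash
python3 -c "
from h import *
st();to(.4423,.2567,.2242,-4)"
```

```text
33.0 [0.6508 0.1669 0.2244] [-3.142e+00 -1.000e-03  1.710e-01] [ 0.1 -0.9 -4.5] open 0.0456 grip 34.8 q [0.14 0.63 1.1  0.   1.41 1.54]
[-19.02 -12.39  -0.  ] [-0.    -0.001  0.241]
```

play_rows(
  rows=[
    [-1.5,-1,0,0,0,0.02,0.2],
    [-4,-2.6,0,0,0,0.05,0.2],
    [-7.2,-4.7,0,0,0,0.09,0.2],
    [-10.5,-6.8,0,0,0,0.13,0.2],
    [-13.8,-9,0,0,0,0.17,0.2],
    [-16.8,-11,0,0,0,0.21,0.2],
    [-18.5,-12.1,0,0,0,0.24,0.2],
    [-19,-12.4,0,0,0,0.24,0.2],
    [-19,-12.4,0,0,0,0.24,0.2],
    [-19,-12.4,0,0,0,0.24,0.2],
    [-19,-12.4,0,0,0,0.24,0.2],
  ],
)

```text
time: 34.15
tool_pos: [0.4434, 0.2561, 0.2232]
tool_rot: [3.141, 0.0, -0.07]
contact_force: [-0.1, 0.3, -4.6]
opening: 0.0459
grip_force: 34.8
```

```bash
python3 -c "
from h import *
st();to(.4423,.2567,.0752,-4)"
```

```text
34.1 [0.4434 0.2561 0.2232] [ 3.141  0.    -0.07 ] [-0.1  0.3 -4.6] open 0.0459 grip 34.8 q [ 0.37  0.34  1.59 -0.    1.21  2.02]
[-0.11 -0.06 14.8 ] [ 0.  0. -0.]
```

play_rows(
  rows=[
    [-0.1,0,3,0,0,0,0.2],
    [-0.1,0,6.5,0,0,0,0.2],
    [-0.1,0,9.5,0,0,0,0.2],
    [-0.1,0,11.5,0,0,0,0.2],
    [-0.1,0,12.5,0,0,0,0.2],
    [-0.1,0,13.2,0,0,0,0.2],
    [-0.1,0,13.8,0,0,0,0.2],
    [-0.1,0,14.3,0,0,0,0.2],
    [-0.1,0,14.6,0,0,0,0.2],
    [-0.1,0,14.7,0,0,0,0.2],
    [-0.1,0,14.7,0,0,0,0.2],
  ],
)

```text
time: 35.25
tool_pos: [0.4417, 0.2568, 0.0769]
tool_rot: [-3.141, -0.0, -0.069]
contact_force: [-0.7, -0.2, -3.8]
opening: 0.046
grip_force: 34.8
```

play_rows(
  rows=[
    [0,0,0.15,0,0,0,0.2],
    [0,0,0.25,0,0,0,0.2],
    [0,0,0.25,0,0,0,0.2],
  ],
)

```text
time: 35.55
tool_pos: [0.4419, 0.2566, 0.0749]
tool_rot: [3.142, -0.001, -0.069]
contact_force: [-0.9, -2.2, 3.5]
opening: 0.046
grip_force: 34.9
```

play_rows(
  rows=[
    [0,0,0,0,0,0,0.7],
    [0,0,0,0,0,0,1],
    [0,0,0,0,0,0,1],
    [0,0,0,0,0,0,1],
    [0,0,0,0,0,0,1],
    [0,0,0,0,0,0,1],
    [0,0,-3,0,0,0,1],
    [0,0,-7,0,0,0,1],
    [0,0,-11,0,0,0,1],
    [0,0,-14,0,0,0,1],
    [0,-8,-14,0,0,0,1],
    [0,-14,-14,0,0,0,1],
    [0,-20,-14,0,0,0,1],
    [0,-20,-14,0,0,0,1],
    [0,-20,-14,0,0,0,1],
    [0,-20,-14,0,0,0,1],
  ],
)

```text
time: 37.15
tool_pos: [0.4547, 0.457, 0.213]
tool_rot: [3.14, 0.001, -0.067]
contact_force: [-0.2, -0.8, 0.1]
opening: 0.0919
grip_force: 0.0
```

```bash
python3 - <<'E'
from h import *
st();p,d=snap('top','top2');P=cloud('top',d)
for n,x,y,h in [('chgS',.442,.2565,.096),('chgB',.4325,.013,.096),('prn',.6517,-.14,.082),('lamp',.433,-.269,.112)]:
    c=np.linalg.norm(P[...,:2]-[x,y],axis=-1)<.045
    m=biggest(c&(P[...,2]>.065)&(P[...,2]<.13));print(n,'want top',h,'is',np.percentile(P[m][:,2],[10,50,90]).round(4),rect(P,m))
snap('side','side2')
a=cv2.imread('pics/top2.png')[130:290,120:390];cv2.imwrite('pics/f.png',cv2.resize(a,(800,474)))
E
```

```text
37.1 [0.4547 0.457  0.213 ] [ 3.14e+00  1.00e-03 -6.70e-02] [-0.2 -0.8  0.1] open 0.0919 grip 0.0 q [ 0.67  0.59  1.21 -0.    1.35  2.31]
chgS want top 0.096 is [0.088  0.0953 0.0983] (array([441.6, 257. ,  62.8,  48.5,  -1.7]), 405)
chgB want top 0.096 is [0.0928 0.096  0.0986] (array([431.7,  12.3,  61.4,  47.6,   0.5]), 368)
prn want top 0.082 is [0.077  0.0814 0.0846] (array([ 651. , -139.1,   48.1,   42. ,    3.5]), 244)
lamp want top 0.112 is [0.0915 0.1112 0.1145] (array([ 431.5, -267.6,   77.6,   49.8,  -17.5]), 569)
```

View pics/f.png

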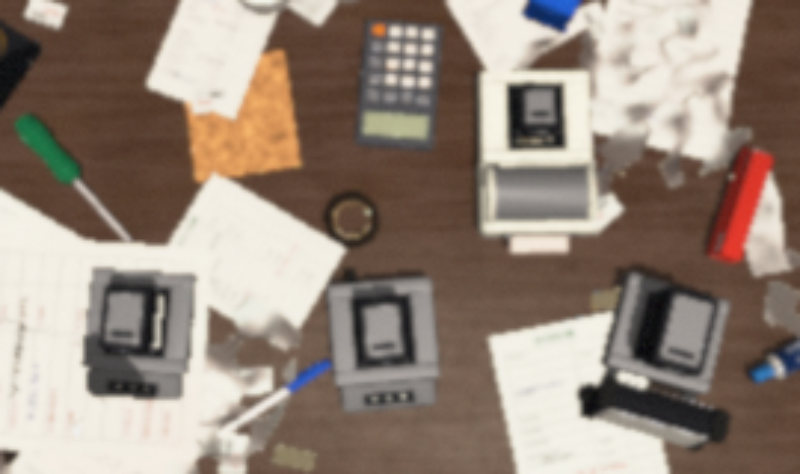

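View pics/side2.png

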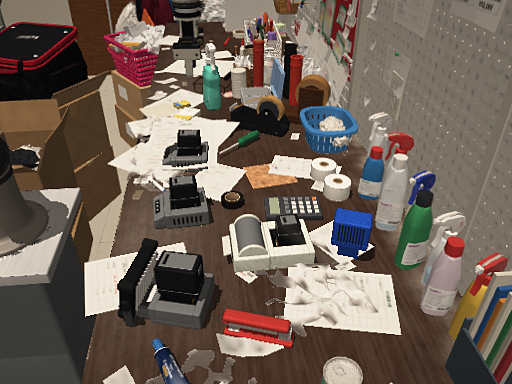

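The final pictures show all four packs upright and level at their seated heights. In the top crop, the medium packs are in the chargers at (130,320) and (383,330), the slim pack is in the printer at (538,110), and the big pack is in the lamp at (680,330). The mat is empty and the arm is clear.

```bash
python3 -c "
from cell import robot
print(robot.hand_in())"
```

```text
the job is handed in; nothing more can be done
None
```

The job is handed in at about 37 s of robot time: the big pack is in the lamp, the slim pack in the printer and one medium pack in each charger, all upright and fully home by camera and contact height.

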